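# Close the air sampler's twist-fit cover

## Robot

A 7-joint arm with a two-finger parallel gripper is mounted at the origin on the work surface. World frame = base frame: x ahead of the robot, y to its left, z up, the work surface at z = 0. Lengths are in mm, angles in rad, forces in N, time in s.
With the tool pointing down it reaches from about 400 to 875 mm from the base axis. Payload 4.4 kg.
Tool frame: the origin (TCP) lies on the centre line of the jaws, within the pads' length; the fingertips stand 25 mm ahead of it and the grasp point (between the pads) lies 6 mm ahead of it (ctrl.finger_overhang is the distance from the TCP to the fingertips, in mm); z points along the fingers, y is the line along which they close (so a half turn about z gives the same grasp; the last joint's range is limited). The gripper opens to 85 mm and grips with 20 to 120 N. Pads are 22 mm wide; open, the fingers measure 114 mm over their backs; the gripper's body (76 mm by 85 mm) begins 54 mm behind the grasp point. The pads swing forward as they close: fully open they stand 13 mm farther back than shut.
Start: joints at [-0.066, 0.628, 0.038, 1.517, -0.027, 0.996, -0.02], TCP at [650.013, 0.026, 256.313] pointing down, gripper open.
Joint ranges: [-3.06, 3.06], [-0.37, 2.12], [-1.25, 1.32], [0.18, 2.47], [-1.1, 4.24], [0.23, 1.98], [-2.94, 2.94]. Speed limits (rad/s): [2.57, 2.57, 3.14, 3.14, 3.14, 3.14, 3.14].

## Interface

Orientations are given as [roll, pitch, yaw] about the fixed x, y, z axes, in that order (R = Rz(yaw) Ry(pitch) Rx(roll)).
In Python, from cell import ctrl gives the robot as it stands. The module is installed in compiled form; this text tells all that it offers.
- The arm moves only by the tool play_rows, never from a script. Its argument "targets" is a list of rows, each a list of 5 numbers: the closure, from 0 (fully open) to 1 (shut), then the shift along the tool's x, y, z in cm, then the turn about the tool's z in degrees. In form: [[gripper, dx, dy, dz, spin], ...]. A call has 1 to 10 rows; each row is the pose to reach, as a shift and turn from the pose commanded when the call began, along the tool's axes at that moment; what a row does not reach only later rows make up. A row lasts 1/10 s, in which the tool goes at most 50 mm and 8.59 degrees, less where a joint would pass 70% of its speed; a pose out of reach is approached as far as the arm can. A call with a gripper value outside its range is refused whole. The fingers move at their own pace and stop on an object; the grip force is fixed at half the most. Time passes only in rows, so rows that repeat a pose let the fingers close. It gives the time, the measured TCP pose, the force, the opening and the grip force at its end, in the units of the state.
- ctrl.read_state(): the state, without advancing time (a new reading comes with each control period).
- ctrl.get_image(name): name is "scene" or "side" or "wrist"; returns (picture, depth): 420x560x3 uint8, red, green, blue; 420x560 float32, mm along the optical axis (not along the pixel's ray), 0 where there is no reading.
- ctrl.calibration(name): a dict with "vfov" (degrees; the focal length in pixels is half the picture's height over the tangent of half this angle, whatever the lens; pixels are square), "cx", "cy" (the principal point, pixels), "k1" (the pictures are not rectified: a ray, as slopes to the right and down, at radius r is drawn at 1 + k1 r^2 times it, then the intrinsics apply), "extrinsics" (4x4, takes a point from camera to world coordinates); the wrist camera has in their place "mount" (4x4, takes a point from camera to tool coordinates, whose origin is the TCP and whose axes are the flange's). Camera axes: x right, y down, z forward; pixel columns grow to the right and rows downward; lengths in mm; the calibration is good to about 2 mm. A picture is of the moment at which its call begins: read the wrist's pose just before it. calibration takes no time and is no camera call.
- ctrl.finish_job(): hands the job in; it is judged then, once.
Trained networks look in the newest picture that a camera, given by its name, has taken for a name from the list of things; names that differ only in an ending like _2 or _b are one class to them, and where a whole thing is asked for, a point or a joint stands for the part that bears it (a point fixed in the world has none). Each returns a list of dicts, best first, with "confidence" (0 to 1); they miss things now and then, are a little off and sometimes report something else, mostly with a low value. They report only what shows in the picture. A call takes as long as a camera call. They do not tell look-alikes from the thing itself.
- ctrl.search_frame(camera, name): "bbox" ([left, top, right, bottom] in pixels, round what is visible of it).
- ctrl.trace(camera, name): "pixels" (420x560 bool, what is visible of it) and "bbox" ([left, top, right, bottom] in pixels, round what is visible of it).
The state is a dict: "clock": time; "qpos": joint angles; "qd": joint speeds; "tau": joint torques, N m; "eef_pos": TCP position; "tool_rot": TCP orientation; "force": force on the tool from outside, world axes, zero at the start; "torque": the same for the moment, N m; "width": finger opening in mm; "gripper_force": force on a finger pad.
Only numpy, scipy, OpenCV 4.12 (cv2) and the standard library are available. Lean on these libraries where they do the work, as an engineer would, in place of code of your own. Each camera call takes 0.05 s, during which the arm holds its last target. There are 200 camera calls.

## Task

Close the air sampler: pick up the taller of the two eared covers by the fin on its top, lower it over the small inner shell standing on the round base, with its ears going down in the open gaps between the two claws, then twist it clockwise (seen from above) until the ears are fully home under the claws. Leave it there, sitting flat on the base, with the shell upright inside; leave the shorter cover where it is.

Things in the scene. Friction and masses are not known exactly. Their poses are not given: they have to be found in the camera images.
- cover: Taller cover, to be fitted: loose aluminium can standing mouth down, about 0.3 kg, 90 mm outside, 84 inside, 80 high. On its closed top a solid fin to grip: 60 mm long (x), 14 thick (y), 36 high. Two ears at the bottom rim, 18 mm wide, 6 thick, reach out along +x and -x to 70 mm from the axis. Origin: centre of the bottom rim; z up. Half a turn gives the same shape.
- base: Fixed round plate, 200 mm wide, 10 thick. Claws at +x and -x: dark roof 56-92 mm from the axis, 13 mm above the plate, outer wall from 82, stop at the clockwise end. Locked: cover's x along base's x, either way round, 4 mm before the stops. Ears pass down if the cover is 45-120 deg anticlockwise of that; it turns freely. Seated, cover's origin is 10 mm above base's (centre of underside, z up).
- inner: Smaller nested shell: loose steel cup standing mouth down over a low boss in the middle of the base, 56 mm in diameter, 64 mm high, its top 74 mm above the table. Origin: centre of its lower rim; z up. It stays where it is.
- short_cover: Bystander: shorter, narrower cover of the same make and aluminium, 76 mm in diameter, 46 mm high plus the same fin (fin top 82 mm above the table), ears to 60 mm from its axis. Too low to go over the inner shell. Origin: centre of its bottom rim; x along ears and fin.
There are look-alikes about, which are no part of the job. Several things have the shape of the inner; the one meant has the colours described above. Leave any brown look-alike of the cover alone.

How it is judged (in metres and radians):
On the way:
1. the taller cover is down on the base over the inner shell, its ears still in the gaps (more than 35 degrees from locked) (z of cover in the frame of base below 0.016 m and horizontal distance between cover and base below 0.014 m and angle between the x axis of cover and the x axis of base, either way round above 0.61 rad), for 0.1 s.
At the end, for the whole second after the job is handed in: Taller cover flat on the base (rim within 3 mm of the plate, tilt under 5 deg, centre within 14 mm), within 15 deg of locked, at rest; inner shell upright (5 deg) inside it, centre within 14 mm of the base's, rim within 5 mm of the plate; shorter cover within 30 mm of its start (angle between the x axis of cover and the x axis of base, either way round below 0.26 rad and horizontal distance between each of cover, inner and base below 0.014 m and z of cover in the frame of base between 0.007 and 0.013 m and angle between each of cover, inner's own z axis and vertical below 0.09 rad and z of inner in the frame of base below 0.015 m and linear speed of cover below 0.02 m/s and distance of short_cover from where it was at the start of the episode below 0.03 m); the robot touches nothing.
It fails at once if the shorter cover is knocked or carried more than 30 mm from its place (distance of short_cover from where it was at the start of the episode above 0.03 m).
It also fails if it takes over 38 s, if anything falls off the work surface, if the arm or the gripper's body presses on something with over 40 N, if the wrist force passes 120 N, or if a joint passes its speed limit or range.

## Working session

There is one attempt and no reset: what is moved stays moved. The work goes in short steps, Python scripts to look and compute and a tool call to move; the robot and the scene stay as the last step left them, time stands still between calls to the robot, and variables do not carry over. Pictures are saved under pics/ and viewed, at most 10 in all, crops included, and the job is handed in when it is done.

Besides the shell and the picture viewer there is one more tool, called after "Emit:" as name(argument=value, ...) on one line, values as JSON. play_rows: Moves the arm, as the interface text tells. Its arguments: {"type":"object","properties":{"targets":{"type":"array"}},"required":["targets"]}

```bash
mkdir -p pics
cat > h.py <<'E'
import numpy as np, cv2
from cell import ctrl
from scipy.spatial.transform import Rotation as R
def toolT():
    s=ctrl.read_state(); T=np.eye(4); T[:3,:3]=R.from_euler('xyz',s['tool_rot']).as_matrix(); T[:3,3]=s['eef_pos']; return T
def cloud(name):
    T=toolT(); im,d=ctrl.get_image(name); c=ctrl.calibration(name)
    E=np.array(c['extrinsics']) if 'extrinsics' in c else T@np.array(c['mount'])
    h,w=d.shape; f=h/2/np.tan(np.radians(c['vfov'])/2)
    K=np.array([[f,0,c['cx']],[0,f,c['cy']],[0,0,1.]])
    v,u=np.mgrid[:h,:w]
    p=cv2.undistortPoints(np.stack([u,v],-1).reshape(-1,1,2).astype(float),K,np.array([c['k1'],0,0,0.])).reshape(h,w,2)
    P=np.concatenate([p*d[...,None],d[...,None]],-1)@E[:3,:3].T+E[:3,3]
    P[d==0]=np.nan
    return im,d,P
def save(n,im): cv2.imwrite('pics/'+n+'.png',im[...,::-1])
E
python3 - <<'E'
from h import *
print(ctrl.read_state())
ims=[]
for n in ['scene','side','wrist']:
    im,d,P=cloud(n); np.savez('/tmp/'+n,im=im,P=P); im=im.copy()
    print(n,ctrl.calibration(n).get('k1'))
    for k in ['cover','base','inner','short_cover']:
        for r in ctrl.trace(n,k):
            m=r['pixels']; q=P[m]; print(k,round(r['confidence'],2),np.round(r['bbox']),'med',np.nanmedian(q,0).round(),'zmax',np.nanpercentile(q[:,2],98).round() if m.any() else 0, 'rgb',im[m].mean(0).round())
    save(n,im)
    ims.append(im)
E
```

```text
{'clock': 0.0, 'qpos': array([-0.0657509 ,  0.62932765,  0.0384381 ,  1.51838948, -0.02699757,
        0.9962994 , -0.0200367 ]), 'qd': array([-0.00062889,  0.00051671,  0.00070697, -0.00126105, -0.00132948,
       -0.00147212, -0.0007702 ]), 'tau': array([-1.11932164e-03, -5.63405585e+01,  1.22606792e+00, -1.93450052e+01,
        1.09587883e-02,  1.05136272e-02, -8.84369996e-06]), 'eef_pos': array([ 6.49411835e+02, -1.25975507e-03,  2.55394082e+02]), 'tool_rot': array([-3.13968682e+00,  2.45473740e-05,  1.57071451e+00]), 'force': array([ 0.01949654,  0.96686773, -0.65592571]), 'torque': array([-0.01116408,  0.0548788 , -0.00765073]), 'gripper_force': 0.0, 'width': 85.20383841171434}
scene -0.08216601976817711
cover 0.98 [296. 153. 333. 189.] med [478. 216.  60.] zmax 114.0 rgb [79. 79. 81.]
cover 0.83 [352. 157. 381. 200.] med [646. 260.  57.] zmax 114.0 rgb [58. 33. 18.]
cover 0.73 [323. 135. 347. 174.] med [489. 381.  58.] zmax 116.0 rgb [58. 34. 20.]
base 0.68 [209. 243. 290. 306.] med [ 550. -293.   10.] zmax 29.0 rgb [102. 101. 104.]
inner 0.8 [232. 248. 255. 280.] med [ 541. -
[... 528 characters left out ...]
201.] med [ 518. -235.    8.] zmax 28.0 rgb [120. 122. 126.]
inner 0.9 [264. 157. 284. 182.] med [ 528. -244.   54.] zmax 74.0 rgb [155. 157. 160.]
inner 0.81 [288. 126. 307. 148.] med [ 497. -438.   43.] zmax 64.0 rgb [163.  65.  66.]
inner 0.71 [338. 154. 354. 180.] med [ 315. -312.   46.] zmax 64.0 rgb [104.  77.  62.]
short_cover 0.95 [209. 219. 252. 251.] med [594.  22.  42.] zmax 81.0 rgb [145. 148. 152.]
wrist 0.02385225444584005
base 0.82 [162. 308. 268. 385.] med [ 563. -215.   11.] zmax 12.0 rgb [95. 93. 92.]
inner 0.81 [171. 363. 207. 395.] med [ 540. -240.   29.] zmax 53.0 rgb [98. 96. 93.]
short_cover 0.69 [185. 133. 293. 212.] med [603.  14.  46.] zmax 83.0 rgb [182. 180. 178.]
```

View pics/scene.png

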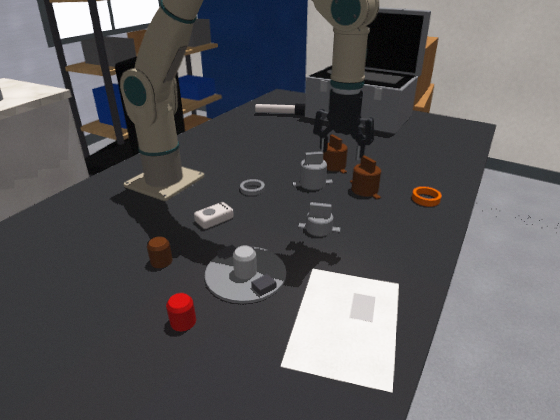

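View pics/side.png

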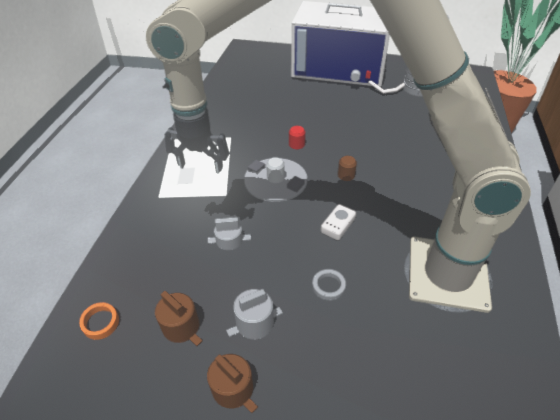

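Run:
```python
from h import *
D={n:np.load('/tmp/'+n+'.npz')['P'].reshape(-1,3) for n in ['scene','side','wrist']}
def sel(P,c,r,z0,z1):
    return P[(np.hypot(P[:,0]-c[0],P[:,1]-c[1])<r)&(P[:,2]>z0)&(P[:,2]<z1)]
for nm,c,zt in [('cover',(465,240),116),('short',(603,7),82)]:
    for n,P in D.items():
        q=sel(P,c,60,zt-5,zt+6)
        if len(q)>8:
            (x,y),(w,h),a=cv2.minAreaRect(q[:,:2].astype(np.float32)); 
            if w<h: w,h,a=h,w,a+90
            print(nm,n,'fin top',len(q),round(x),round(y),round(w),round(h),'ang',round((a+90)%180-90,1))
for n,P in D.items():
    q=sel(P,(540,-265),125,5,15)
    if len(q)>20:
        (x,y),r=cv2.minEnclosingCircle(q[:,:2].astype(np.float32)); print('base',n,len(q),x,y,r)
    q=sel(P,(540,-265),20,68,80); print('innertop',n,len(q),q.mean(0) if len(q) else 0)
    q=sel(P,(540,-265),110,20,36); q=q[np.hypot(q[:,0]-535,q[:,1]+262)>50]
    if len(q): print('claw pts',n,len(q)); print(q[::max(1,len(q)//12)].round())
```

```text
cover scene fin top 44 466 239 56 19 ang 36.0
cover side fin top 151 465 244 59 15 ang 39.2
short scene fin top 92 602 5 58 19 ang 23.7
short side fin top 92 601 9 59 15 ang 17.7
short wrist fin top 1100 599 7 60 14 ang 18.7
base scene 2519 530.1968383789062 -263.82568359375 101.78759765625
innertop scene 147 [ 539.82457364 -266.68678948   73.52337353]
claw pts scene 439
[[ 452. -213.   29.]
 [ 466. -219.   26.]
 [ 445. -251.   30.]
 [ 454. -252.   27.]
 [ 473. -247.   25.]
 [ 595. -268.   26.]
 [ 585. -287.   27.]
 [ 618. -274.   29.]
 [ 595. -294.   28.]
 [ 619. -284.   28.]
 [ 600. -305.   29.]
 [ 600. -310.   28.]
 [ 609. -316.   28.]]
base side 1321 528.5919799804688 -260.5492248535156 101.72857666015625
innertop side 65 [ 536.76129892 -264.32245627   71.29127565]
claw pts side 254
[[ 609. -311.   26.]
 [ 606. -297.   25.]
 [ 581. -293.   28.]
 [ 611. -281.   25.]
 [ 592. -282.   23.]
 [ 598. -269.   24.]
 [ 472. -252.   24.]
 [ 470. -243.   24.]
 [ 448. -241.   26.]
 [ 476. -227.   24.]
 [ 461. -227.   24.]
 [ 477. -215.   23.]
 [ 457. -207.   21.]]
base wrist 4793 567.4782104492188 -222.2186737060547 70.7020263671875
innertop wrist 0 0
```

Emit:
play_rows(targets=[[0,3.5,-2.6,0,8],[0,7,-5.3,0,16],[0,10.5,-8,0,24],[0,14,-10.6,0,32],[0,17.5,-13.3,0,40],[0,21,-16,0,48],[0,24.3,-18.5,0,51],[0,24.3,-18.5,0,51],[0,24.3,-18.5,0,51]])

```text
clock: 1.65
eef_pos: [464.5, 244.3, 256.5]
tool_rot: [3.142, -0.0, 0.684]
force: [0.3, 0.5, 0.8]
width: 85.4
gripper_force: 0.0
```

Run:
```python
from h import *
s=ctrl.read_state(); print(s['clock'],s['eef_pos'],s['tool_rot'],s['qpos'].round(2),s['force']); print(np.array(ctrl.calibration('wrist')['mount']).round(2))
im,d,P=cloud('wrist'); save('w1',im)
q=P.reshape(-1,3); 
for z0,z1 in [(110,122)]:
    t=q[(np.hypot(q[:,0]-465,q[:,1]-243)<60)&(q[:,2]>z0)&(q[:,2]<z1)]; print(len(t))
    if len(t)>8: print(cv2.minAreaRect(t[:,:2].astype(np.float32)), np.median(t[:,2]))
t=q[(np.hypot(q[:,0]-465,q[:,1]-243)<55)&(q[:,2]>74)&(q[:,2]<86)]
print(len(t), cv2.minEnclosingCircle(t[:,:2].astype(np.float32)) if len(t)>8 else 0)
```

```text
1.65 [464.45346003 244.25370484 256.51407802] [ 3.14157270e+00 -4.69053976e-04  6.84342515e-01] [-0.73  0.46  0.28  1.87 -0.17  0.83 -1.25] [0.3262531  0.50790729 0.84142787]
[[  -0.     -0.96   -0.29   73.51]
 [   1.     -0.      0.     -0.97]
 [  -0.     -0.29    0.96 -118.05]
 [   0.      0.      0.      1.  ]]
1315
((463.108154296875, 243.31234741210938), (59.99613571166992, 13.648321151733398), 38.90302658081055) 116.29806973705826
6251 ((462.7615966796875, 243.54554748535156), 44.88871383666992)
```

View pics/w1.png

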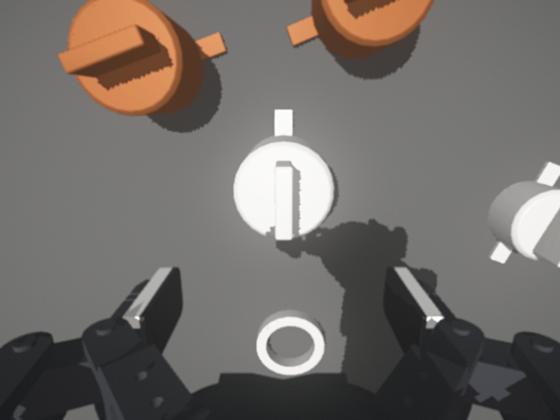

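Emit:
play_rows(targets=[[0,-0.15,0,4.5,0.3],[0,-0.15,0,9,0.3],[0,-0.15,0,12.5,0.3],[0,-0.15,0,14.6,0.3],[0,-0.15,0,14.6,0.3],[1,-0.15,0,14.6,0.3],[1,-0.15,0,14.6,0.3],[1,-0.15,0,14.6,0.3],[1,-0.15,0,14.6,0.3],[1,-0.15,0,14.6,0.3]])

```text
clock: 2.7
eef_pos: [464.2, 242.5, 111.1]
tool_rot: [-3.142, -0.002, 0.676]
force: [1.9, 2.2, 2.6]
width: 12.9
gripper_force: 61.9
```

Emit:
play_rows(targets=[[1,0,0,-2,0],[1,0,0,-5,0],[1,0,0,-9,0],[1,0,0,-13,0],[1,-1.5,2,-14,0],[1,-4,4.8,-14,0],[1,-6.7,8,-14,0],[1,-9.4,11.2,-14,0],[1,-12.1,14.4,-14,0],[1,-14.8,17.6,-14,0]])

```text
clock: 3.7
eef_pos: [457.4, 10.7, 250.2]
tool_rot: [-3.141, 0.001, 0.676]
force: [0.6, -0.1, -4.1]
width: 13.3
gripper_force: 59.4
```

Emit:
play_rows(targets=[[1,-3,3.6,0,0],[1,-6,7.2,0,0],[1,-9,10.7,0,0],[1,-12,14.3,0,0],[1,-15,17.8,0,0],[1,-18,21.4,0,0],[1,-20.5,24.4,0,0],[1,-21.7,25.8,0,0],[1,-21.7,25.8,0,0],[1,-21.7,25.8,0,0]])

```text
clock: 4.7
eef_pos: [449.7, -324.1, 249.7]
tool_rot: [-3.139, 0.0, 0.675]
force: [-0.3, 1.7, -3.4]
width: 12.9
gripper_force: 59.5
```

Run:
```python
from h import *
s=ctrl.read_state(); print(s['clock'],s['eef_pos'],s['tool_rot'],s['qpos'].round(2),s['force'],s['width'])
im,d,P=cloud('wrist'); save('w2',im); np.savez('/tmp/w2',im=im,P=P)
q=P.reshape(-1,3); r=np.hypot(q[:,0]-530,q[:,1]+262)
t=q[(r<115)&(q[:,2]>6)&(q[:,2]<14)]; print(len(t),cv2.minEnclosingCircle(t[:,:2].astype(np.float32)) if len(t) else 0)
t=q[(r<40)&(q[:,2]>70)&(q[:,2]<78)]; print(len(t),cv2.minEnclosingCircle(t[:,:2].astype(np.float32)) if len(t) else 0)
```

```text
4.7 [ 449.69684835 -324.13977875  249.65591125] [-3.13933330e+00  2.85137899e-05  6.74759849e-01] [ 0.36  0.52  0.32  1.8  -0.21  0.86 -0.12] [-0.27775468  1.66364116 -3.36939439] 12.895439684780792
19850 ((527.6375732421875, -262.95977783203125), 99.87992095947266)
3123 ((528.1241455078125, -264.2880554199219), 24.939973831176758)
```

View pics/w2.png

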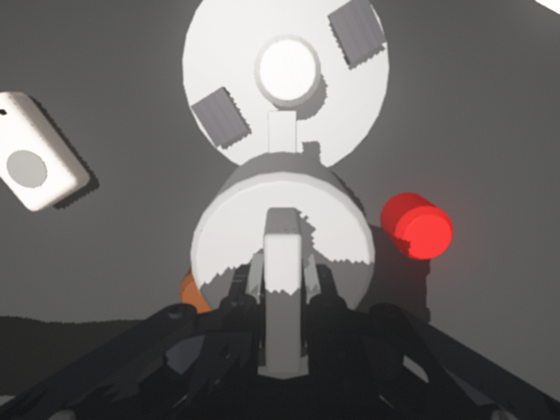

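Run:
```python
from h import *
P=np.load('/tmp/w2.npz')['P']; q=P.reshape(-1,3); c=np.array([527.8,-263.2])
r=np.hypot(q[:,0]-c[0],q[:,1]-c[1])
t=q[(r<100)&(r>50)&(q[:,2]>20)&(q[:,2]<36)]
a=np.degrees(np.arctan2(t[:,1]-c[1],t[:,0]-c[0]))
for m in [np.abs(a)<90,np.abs(a)>90]:
    aa=a[m]%360; rr=r[(r<100)&(r>50)&(q[:,2]>20)&(q[:,2]<36)][m]
    print(m.sum(),np.percentile(aa if aa.min()>1 else (aa+180)%360-180,[1,50,99]),np.percentile(rr,[2,98]),np.median(t[m,2]))
    print(cv2.minAreaRect(t[m][:,:2].astype(np.float32)))
g=np.array([449.7,-324.1]); rg=np.hypot(q[:,0]-g[0],q[:,1]-g[1])
z=q[rg<60,2]; print(np.histogram(z,bins=np.arange(120,270,6)))
for k in [(208,216),(212,224)]:
    t=q[(rg<60)&(q[:,2]>k[0])&(q[:,2]<k[1])]
    print(k,len(t)); 
    if len(t)>9: print(cv2.minEnclosingCircle(t[:,:2].astype(np.float32)))
ear=q[(rg<85)&(rg>55)&(q[:,2]>115)&(q[:,2]<160)]
print(len(ear), ear.mean(0) if len(ear) else 0, cv2.minAreaRect(ear[:,:2].astype(np.float32)) if len(ear)>5 else 0)
```

```text
2304 [-39.49657008 -20.43401248  -1.11922258] [56.94554834 91.62717594] 28.367031226945045
((596.7059936523438, -288.9249267578125), (45.44513702392578, 37.14161682128906), 68.85829162597656)
1856 [140.95038158 159.28207395 178.60987367] [57.41377821 92.34557299] 28.40306550972329
((458.2494201660156, -237.51715087890625), (44.52138137817383, 36.1279411315918), 68.5576400756836)
(array([    0,     0,     0,   106,   733,   113,   121,   134,   140,
         161,   181,   183,   209,   226,   253,   928, 13337,   123,
         310,   509,   590,   660,  5566,   960]), array([120, 126, 132, 138, 144, 150, 156, 162, 168, 174, 180, 186, 192,
       198, 204, 210, 216, 222, 228, 234, 240, 246, 252, 258, 264]))
(208, 216) 1002
((448.8645935058594, -323.1820068359375), 44.99144744873047)
(212, 224) 14204
((448.8645935058594, -323.1820068359375), 44.99144744873047)
666 [ 496.99162392 -283.85341089  144.9027013 ] ((496.7140808105469, -284.0946350097656), (14.701929092407227, 17.21938133239746), 38.94318389892578)
```

Emit:
play_rows(targets=[[1,3,0.1,0,-3],[1,6.5,0.2,0,-7],[1,9.9,0.27,0,-10],[1,9.9,0.27,1,-10],[1,9.9,0.27,3,-10],[1,9.9,0.27,4.5,-10],[1,9.9,0.27,4.5,-10],[1,9.9,0.27,4.5,-10]])

```text
clock: 5.55
eef_pos: [529.4, -263.9, 205.4]
tool_rot: [-3.141, -0.0, 0.851]
force: [0.0, 0.4, -2.9]
width: 13.3
gripper_force: 59.3
```

Run:
```python
from h import *
s=ctrl.read_state(); print(s['clock'],s['eef_pos'],s['tool_rot'],s['qpos'].round(2),s['force'],s['width'])
ims=[]
for n in ['scene','side']:
    im,d,P=cloud(n); x0,y0=(170,180) if n=='scene' else (215,90)
    ims.append(cv2.resize(im[y0:y0+130,x0:x0+130],None,fx=3,fy=3))
    q=P.reshape(-1,3); r=np.hypot(q[:,0]-528,q[:,1]+263)
    t=q[(r<60)&(q[:,2]>165)&(q[:,2]<178)]; print(n,len(t),cv2.minEnclosingCircle(t[:,:2].astype(np.float32)) if len(t)>5 else 0)
save('s3',np.hstack(ims))
```

```text
5.55 [ 529.36973115 -263.89051065  205.3677927 ] [-3.14075231e+00 -2.21352491e-04  8.51419197e-01] [ 0.26  0.62  0.25  1.74 -0.2   0.81 -0.12] [ 0.03028925  0.38216743 -2.93417127] 13.262233910551771
scene 537 ((530.9175415039062, -266.24102783203125), 45.30959701538086)
side 334 ((530.2666625976562, -260.96453857421875), 45.75063705444336)
```

View pics/s3.png

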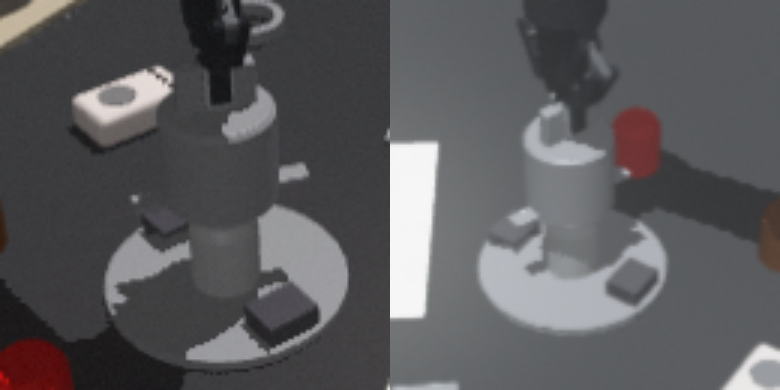

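The picture shows the cover hanging right above the inner shell, with its ears between the claws. I'll lower it.

Emit:
play_rows(targets=[[1,0,0,1.2,0],[1,0,0,2.6,0],[1,0,0,4,0],[1,0,0,5.3,0],[1,0,0,6.5,0],[1,0,0,7.4,0],[1,0,0,8,0],[1,0,0,8.3,0],[1,0,0,8.4,0],[1,0,0,8.4,0]])

```text
clock: 6.65
eef_pos: [529.5, -265.2, 121.6]
tool_rot: [3.141, -0.0, 0.85]
force: [0.5, -0.3, -3.5]
width: 12.7
gripper_force: 59.6
```

Emit:
play_rows(targets=[[1,0,0,0.05,0],[1,0,0,0.1,0],[1,0,0,0.1,0],[1,0,0,0.1,0]])

```text
clock: 7.05
eef_pos: [529.6, -265.3, 121.1]
tool_rot: [3.14, -0.0, 0.85]
force: [-0.7, 0.3, 4.1]
width: 13.6
gripper_force: 60.7
```

Emit:
play_rows(targets=[[1,0,0,0,4],[1,0,0,0,9],[1,0,0,0,15],[1,0,0,0,21],[1,0,0,0,27],[1,0,0,0,33],[1,0,0,0,39],[1,0,0,0,45],[1,0,0,0,50],[1,0,0,0,50]])

```text
clock: 8.05
eef_pos: [530.4, -265.6, 121.1]
tool_rot: [3.14, -0.002, -0.023]
force: [-0.1, -0.5, 4.4]
width: 13.4
gripper_force: 60.6
```

Run:
```python
from h import *
s=ctrl.read_state(); print(s['clock'],s['eef_pos'],np.degrees(s['tool_rot']),s['qpos'].round(2),s['force'],s['torque'],s['width'])
```

```text
8.05 [ 530.37907293 -265.57617205  121.07212296] [ 1.79905821e+02 -1.25818144e-01 -1.31557546e+00] [ 0.14  0.77  0.45  1.81 -0.5   0.68 -0.71] [-0.05324896 -0.47629081  4.36129294] [-0.08200524 -0.0215014  -0.2140577 ] 13.411233397817165
```

Turning freely; 20° more to go.

Emit:
play_rows(targets=[[1,0,0,0,4],[1,0,0,0,8],[1,0,0,0,12],[1,0,0,0,16],[1,0,0,0,18],[1,0,0,0,20],[1,0,0,0,20],[1,0,0,0,20]])

```text
clock: 8.85
eef_pos: [530.1, -265.7, 121.1]
tool_rot: [3.141, -0.002, -0.37]
force: [0.8, 0.5, 6.0]
width: 13.1
gripper_force: 60.8
```

Run:
```python
from h import *
s=ctrl.read_state(); print(s['clock'],s['eef_pos'],np.degrees(s['tool_rot']),s['force'],s['torque'],s['width'])
```

```text
8.85 [ 530.12364684 -265.68319354  121.05811001] [ 1.79975020e+02 -1.31272938e-01 -2.11955421e+01] [0.77486537 0.47524875 6.01974135] [-0.22159017  0.02438202  0.03398413] 13.09270028824081
```

Yaw −21.2°, no stop torque. Release, retreat straight up, then look.

Emit:
play_rows(targets=[[0,0,0,0,0],[0,0,0,0,0],[0,0,0,0,0],[0,0,0,0,0],[0,0,0,-2,0],[0,0,0,-5,0],[0,0,0,-9,0],[0,0,0,-13,0],[0,0,0,-15,0],[0,0,0,-15,0]])

```text
clock: 9.85
eef_pos: [530.6, -266.3, 273.5]
tool_rot: [3.141, -0.006, -0.372]
force: [0.0, -0.5, 0.0]
width: 85.6
gripper_force: 0.0
```

Run:
```python
from h import *
s=ctrl.read_state(); print(s['clock'],s['eef_pos'],np.degrees(s['tool_rot']),s['force'],s['width'])
im,d,P=cloud('wrist'); save('w4',im)
q=P.reshape(-1,3); r=np.hypot(q[:,0]-528,q[:,1]+263)
t=q[(r<60)&(q[:,2]>84)&(q[:,2]<96)]; print('top',len(t),cv2.minEnclosingCircle(t[:,:2].astype(np.float32)),np.percentile(t[:,2],[5,50,95]))
A=np.c_[t[:,:2]-[528,-263],np.ones(len(t))]; print('tilt',np.linalg.lstsq(A,t[:,2],rcond=None)[0])
t=q[(r<60)&(q[:,2]>120)&(q[:,2]<132)]; print('fin',cv2.minAreaRect(t[:,:2].astype(np.float32)),np.median(t[:,2]))
for m in [0,1]:
    c=q[(r<98)&(r>48)&(q[:,2]>20)&(q[:,2]<36)&((q[:,0]>528)==m)]; print(len(c),cv2.minAreaRect(c[:,:2].astype(np.float32)) if len(c)>5 else 0)
```

```text
9.85 [ 530.58652396 -266.28801184  273.52942344] [179.97539876  -0.35692508 -21.29044911] [ 0.04415189 -0.48753146  0.03560398] 85.56050408729901
top 5984 ((529.4158325195312, -264.9575500488281), 44.963890075683594) [87.50027908 90.22276972 91.4695035 ]
tilt [-5.04997062e-03  1.29631699e-03  9.00591849e+01]
fin ((529.735595703125, -264.9119873046875), (13.637672424316406, 59.61900329589844), 69.07916259765625) 126.2408177269586
895 ((456.4859924316406, -236.9344482421875), (44.00709915161133, 32.53668212890625), 67.90198516845703)
1624 ((596.9674682617188, -288.4872741699219), (44.7288932800293, 35.093116760253906), 68.78816223144531)
```

View pics/w4.png

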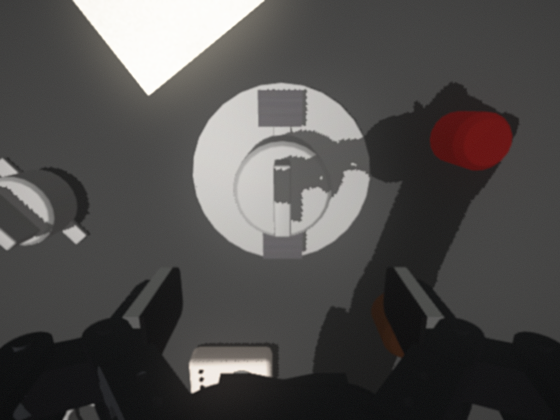

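The picture shows the cover (283,190) on the base with its ears running under both claws (282,107 and 284,245). Its top sits flat at z = 90 mm and the fin at −21° matches the claws.

```bash
python3 -c "
from cell import ctrl; print(ctrl.finish_job())"
```

```text
the job is handed in; nothing more can be done
None
```

I fitted the taller cover over the inner shell and twisted it home under the claws. It sits flat, about 2–3 mm off centre and within about 1° of the locked angle, and I handed the job in at about 10 s; the hand-in call returned no verdict.

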